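# Pack the checked boxes of a gilded set and show the cup to the inspection camera

### The arm

A 6-joint arm with a two-finger parallel gripper is mounted at the origin on the work surface. World frame = base frame: x ahead of the robot, y to its left, z up, the work surface at z = 0. Lengths are in m, angles in rad, forces in N, time in s.
With the tool pointing down it reaches from about 0.325 to 0.85 m from the base axis. Payload 15.5 kg.
Tool frame: the origin (TCP) lies between the finger pads; the fingertips stand 14 mm ahead of it and the grasp point (between the pads) lies 5 mm behind it; z points along the fingers, y is the direction in which the jaws open and shut (so a half turn about z gives the same grasp; the last joint's range is limited). The gripper opens to 91 mm and grips with 3 to 60 N. Pads are 32 mm wide; open, the fingers measure 118 mm over their backs; the gripper's body (76 mm by 178 mm) begins 60 mm behind the grasp point.
Start: joints at [1.24, 0.494, 1.345, -0, 1.302, -0.096], TCP at [0.145, 0.608, 0.228] pointing down, gripper open.
Joint ranges: [-2.91, 2.91], [-0.82, 2.16], [0.22, 2.67], [-1.22, 4.37], [0.12, 2.79], [-3.08, 3.08]. Speed limits (rad/s): [1.89, 1.89, 2.57, 3.01, 3.01, 3.01].

### API

Orientations are given as a unit quaternion [w, x, y, z].
In Python, from station import bot gives the robot as it stands.
- The arm moves only by the tool step_arm, never from a script. Its argument "steps" is a list of rows, each a list of 7 numbers: the opening in per cent of the stroke, from 0 (shut) to 100 (fully open), then the shift along the tool's x, y, z in mm, then the turn, a rotation vector about the tool's x, y, z in degrees. A call has 1 to 12 rows; each row shifts and turns the pose as measured when the row begins, along the tool's axes as they then stand; what a row does not reach is not made up. A row lasts 1/10 s, in which the tool goes at most 50 mm and 8.59 degrees, less where a joint would pass 70% of its speed; a pose out of reach is approached as far as the arm can. A call with a gripper value outside its range is refused whole. The fingers move at their own pace and stop on an object; "squeeze" is the grip in N (left out, the last holds). Time passes only in rows, so rows that do not move let the fingers close. It gives the time, the measured TCP pose, the force and the opening at its end, in the units of the state.
- bot.observe(): the state, without advancing time (a new reading comes with each control period).
- bot.capture(name): name is "scene" or "top"; returns a dict with "color" (400x640x3 uint8, red, green, blue), "K" (3x3 intrinsics, pixels), "rvec" (rotation vector, rad) and "tvec" (3), from world to camera coordinates, as OpenCV has them. Camera axes: x right, y down, z forward; pixel columns grow to the right and rows downward; lengths in m; the calibration is good to about 2 mm. A picture is of the moment at which its call begins. There is no depth.
- bot.job_done(): hands the job in, once; it reports no verdict.
Trained networks look in a picture, given as the dict that the camera call returned (one of the last four; its "shot" number tells which), for a name from the list of things; names that differ only in an ending like _2 or _b are one class to them, and where a whole thing is asked for, a point or a joint stands for the part that bears it (a point fixed in the world has none). Each returns a list of dicts, best first, with "p" (0 to 1); they miss things now and then, are a little off and sometimes report something else, mostly with a low value. They report only what shows in the picture. A call takes as long as a camera call. They do not tell look-alikes from the thing itself.
- bot.recognise(thing, picture): "extent" ([left, top, right, bottom] in pixels, round what is visible of it).
The state is a dict: "time_s": time; "joints": joint angles; "qvel": joint speeds; "tau": joint torques, N m; "tool_pos": TCP position; "orientation": TCP orientation; "ft_force": force on the tool from outside, world axes, zero at the start; "wrist_torque": the same for the moment, N m; "opening": finger opening in m.
Only numpy, scipy, OpenCV 4.12 (cv2) and the standard library are available. Lean on these libraries where they do the work, as an engineer would, in place of code of your own. Each camera call takes 0.05 s, during which the arm holds its last target. There are 200 camera calls.

### The job

In the gold-leaf workshop, the square box and the oblong box have passed inspection: set each one, lid up, fully down into the nest of its own shape in the red tray, and leave it there. Then pick up the black cup that carries the gold leaf, without touching the gold, and present it to the inspection camera: rim up, tipped back so that its gold panel faces the lens squarely, with the middle of the panel at the camera's focus point, 14 cm straight out from the lens; hold it still there, and finish while still holding it in the air. Do not drop any piece, and leave the camera and the other things on the bench where they are.

Things in the scene. Friction and masses are not known exactly. Their poses are not given: they have to be found in the camera images.
- cup: the gilded cup: an open straight-sided black lacquer cup, 58 mm outer diameter, 72 mm tall, wall 4 mm, about 0.14 kg (varies), standing upright and loose on the bench. Origin at the centre of its underside, z up along its axis to the rim; x points out through the middle of the gold panel. It may be gripped across its diameter along its y axis, clear of the gold
- gold_leaf: the gold panel on the side of the gilded cup, part of the cup (same origin and axes): 30 mm wide round the cup, from 32 to 72 mm above the underside, folded over the rim so that it shows from above. It must not be touched by the fingers
- gold_center (a point): the middle of the gold panel on its surface: 30 mm from the cup's axis along the cup's x, 52 mm above the underside; axes as the cup's
- cup_middle (a point): the point on the cup's axis 52 mm above the underside; axes as the cup's
- square_box: square lidded box, black lacquer with a gold diamond on the lid, 48 x 48 mm and 34 mm tall, about 0.09 kg, loose on the bench; the lid does not come off. Origin at the centre of its underside, z up, x and y along its sides
- oblong_box: oblong lidded box, black with a gold lid and a red band across it, 32 mm along x, 72 mm along y, 34 mm tall, about 0.09 kg, loose on the bench; the lid does not come off. Origin at the centre of its underside, z up
- tray: red lacquer presentation tray, 110 mm along x, 300 mm along y, 18 mm thick, fixed to the bench; its top has three nests 10 mm deep (floors 8 mm above the bench) in a row along its y. Origin at the centre of its underside
- square_nest (a point): centre of the floor of the square nest (53 x 53 mm, sides along the tray's x and y), 95 mm along +y from the tray's centre; axes as the tray's
- oblong_nest (a point): centre of the floor of the oblong nest (37 mm along the tray's x, 77 mm along its y), 95 mm along -y from the tray's centre; axes as the tray's
- round_nest (a point): centre of the floor of the round nest (63 mm diameter) in the middle of the tray, kept free for the cup and left empty in this job
- camera: the inspection camera: black housing, lens in a grey ring light of 72 mm diameter. Origin at the centre of the lens front; x points out of the lens along its line of sight, 25 degrees below level; y level, z upward. It reaches 125 mm back from the lens front, clamped to a fixed upright column (22 mm thick, 466 mm tall, 170 mm level behind the lens front), at a height that differs each time
- focus (a point): the camera's focus point, in the empty air 140 mm straight out of the lens along the line of sight (220 to 280 mm above the bench); axes as the camera's
- plain_cup_a: plain black cup without gold, same size as the gilded one, loose; origin at the centre of its underside. Leave it
- plain_cup_b: another plain black cup without gold, same size, loose; origin at the centre of its underside. Leave it
- brush: bamboo brush about 190 mm long, lying loose at the left; leave it
- paperweight: brass paperweight bar 30 x 150 x 18 mm with a small knob (35 mm tall in all), loose at the right; leave it
- size_jar: amber glass jar with white lid, 56 mm diameter, 62 mm tall, loose at the far side; leave it
- tongs: bamboo tongs 170 mm long, lying loose at the far side; leave them
Things that resemble listed ones, but are neither listed nor needed, are in the scene too. What is shaped like the square_box but white is not meant.

How it is judged:
By the outcome, as a careful person would: the job done as asked, in the order asked, and still so for the second after the job is handed in, while the arm keeps its last pose, push and grip.
It also fails if it takes over 70 s, if anything falls off the work surface, if the arm or the gripper's body presses on something with over 40 N, if the wrist force passes 120 N, or if a joint passes its speed limit or range.

## Working session

There is one attempt and no reset: what is moved stays moved. The work goes in short steps, Python scripts to look and compute and a tool call to move; the robot and the scene stay as the last step left them, time stands still between calls to the robot, and variables do not carry over. Pictures are saved under pics/ and viewed, about 8 in all and at most 12, crops included, and the job is handed in when it is done.

Besides the shell and the picture viewer there is one more tool, called after "Request:" by a JSON object that holds its "name" and its "arguments", one argument or row to a line. step_arm: Moves the arm, as the interface text tells. Its arguments: {"type":"object","properties":{"steps":{"type":"array"},"squeeze":{"type":"number"}},"required":["steps"]}

```bash
mkdir -p pics; ls; cat > h.py <<'E'
import numpy as np, cv2, pickle
from station import bot
def snap(n,tag):
    c=bot.capture(n); cv2.imwrite(f'pics/{tag}.png',c['color'][:,:,::-1]); pickle.dump(c,open(f'pics/{tag}.pkl','wb')); return c
def load(tag): return pickle.load(open(f'pics/{tag}.pkl','rb'))
def ray(c,uv):
    R=cv2.Rodrigues(np.array(c['rvec'],float))[0]; t=np.array(c['tvec'],float).ravel()
    d=R.T@np.linalg.inv(np.array(c['K']))@np.array([uv[0],uv[1],1.]); return -R.T@t,d
def onz(c,uv,z):
    o,d=ray(c,uv); return o+d*(z-o[2])/d[2]
def proj(c,P):
    return cv2.projectPoints(np.array(P,float).reshape(-1,3),np.array(c['rvec'],float),np.array(c['tvec'],float),np.array(c['K'],float),None)[0].reshape(-1,2)
E
python3 - <<'E'
from h import *
for n in('scene','top'):
    c=snap(n,n+'0'); print(n,ray(c,(320,200)),c['K'][0])
    for t in('cup','gold_leaf','square_box','oblong_box','tray','camera'):
        print(t,[(np.round(r['extent']).tolist(),round(r['p'],2)) for r in bot.recognise(t,c)])
print(bot.observe())
E
```

```text
pics
scene (array([ 1.08770964, -0.48887839,  1.19078594]), array([-0.40970173,  0.42762739, -0.80578359])) [465.74968058   0.         320.10446765]
cup [([211.0, 234.0, 235.0, 265.0], 0.77), ([396.0, 215.0, 436.0, 240.0], 0.21)]
gold_leaf [([215.0, 249.0, 224.0, 263.0], 0.4)]
square_box [([297.0, 253.0, 314.0, 272.0], 0.86), ([257.0, 242.0, 280.0, 270.0], 0.7), ([155.0, 275.0, 212.0, 305.0], 0.62), ([262.0, 208.0, 279.0, 236.0], 0.21)]
oblong_box [([260.0, 208.0, 278.0, 233.0], 0.77)]
tray [([314.0, 163.0, 402.0, 237.0], 0.87)]
camera [([160.0, 279.0, 242.0, 384.0], 0.7), ([208.0, 236.0, 234.0, 262.0], 0.63)]
top (array([0.43592868, 0.0326053 , 1.6608417 ]), array([ 0.07716328,  0.0079094 , -0.99701712])) [446.62657607   0.         321.17388204]
cup [([379.0, 226.0, 396.0, 244.0], 0.65), ([334.0, 227.0, 349.0, 243.0], 0.32)]
gold_leaf []
square_box [([339.0, 180.0, 358.0, 197.0], 0.7), ([359.0, 209.0, 370.0, 218.0], 0.62)]
oblong_box [([334.0, 225.0, 352.0, 241.0], 0.57)]
tray [([231.0, 182.0, 318.0, 214.0], 0.62), ([362.0, 128.0, 380.0, 145.0], 0.17)]
camera [([441.0, 107.0, 514.0, 162.0], 0.92)]
{'time_s': 0.7, 'joints': array([ 1.24047628e+00,  4.93574000e-01,  1.34550329e+00,  1.71386138e-05,
        1.30249392e+00, -9.55235955e-02]), 'qvel': array([ 0.00113711, -0.00069708, -0.00177224, -0.00076551,  0.00126902,
        0.00041785]), 'tau': array([ 2.87604991e-03, -8.78569722e+01, -3.82202697e+01,  7.09778583e-02,
        4.40613460e-02, -6.78887159e-05]), 'tool_pos': array([0.14540978, 0.60785226, 0.22793003]), 'orientation': array([-5.81008230e-06,  1.17130996e-01,  9.93116473e-01,  1.22274529e-05]), 'ft_force': array([-0.13533743,  0.3456156 , -0.14883284]), 'wrist_torque': array([-0.00170677,  0.01823702, -0.01622368]), 'opening': 0.09136688426675532}
```

```bash
python3 - <<'E'
import cv2
a=cv2.imread('pics/scene0.png')[150:400,140:460]; cv2.imwrite('pics/v1.png',cv2.resize(a,None,fx=2.4,fy=2.4,interpolation=cv2.INTER_CUBIC)[:600,:800])
a=cv2.imread('pics/top0.png')[95:295,220:530]; cv2.imwrite('pics/v2.png',cv2.resize(a,None,fx=2.5,fy=2.5,interpolation=cv2.INTER_CUBIC))
E
```

```text
(no output)
```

View pics/v1.png

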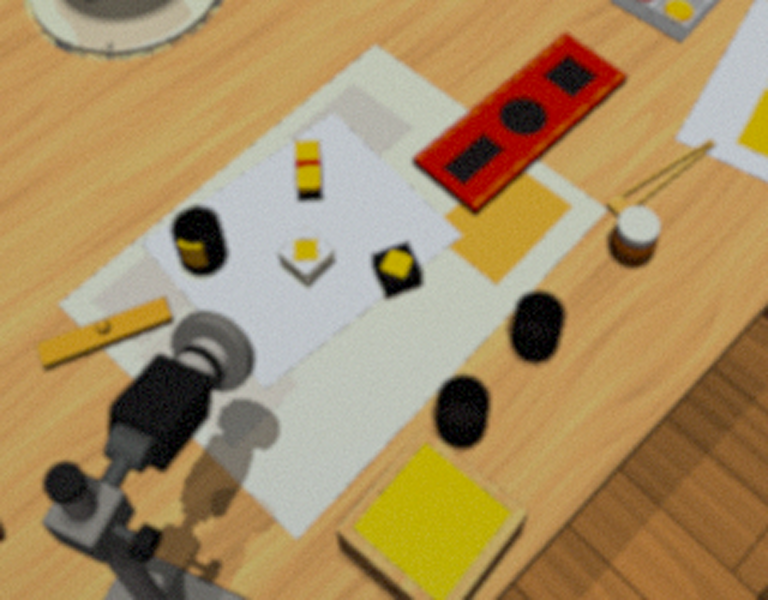

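View pics/v2.png

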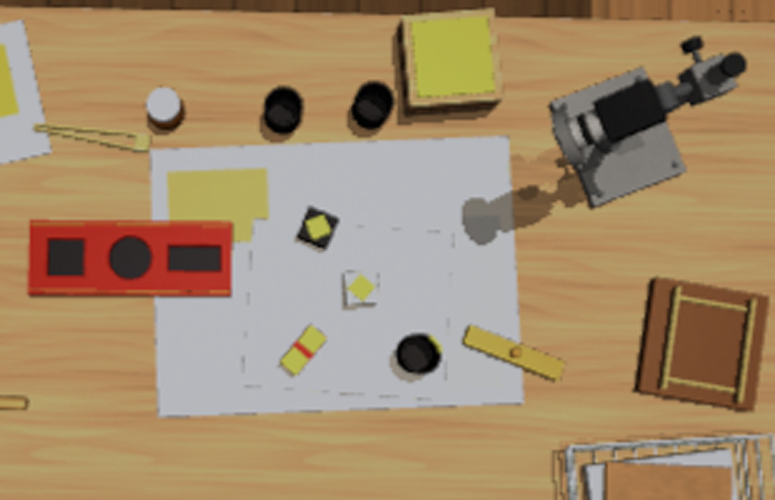

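Pictures 1–2. The scene view shows the black square box at about (306,262), and a white look-alike at (268,256) to leave alone. The oblong box is at (268,221), the gilded cup at (223,250), the plain cups at (332,321) and (363,286), and the tray on the right. In the top view the gilded cup is at (387,236) with its gold to the upper right, and the camera is at upper right. Next I'll enlarge the key areas.

```bash
python3 - <<'E'
import cv2,numpy as np
def crop(f,x,y,w,h,s): return cv2.resize(cv2.imread(f)[y:y+h,x:x+w],(int(w*s),int(h*s)),interpolation=cv2.INTER_CUBIC)
s='pics/scene0.png';t='pics/top0.png'
A=np.hstack([crop(s,155,270,100,75,4),crop(t,430,105,100,75,4)])
B=np.hstack([crop(s,200,200,125,94,3.2)[:300,:400],crop(t,324,170,80,60,5)[:300,:400]])
B2=crop(t,324,205,80,60,5)
cv2.imwrite('pics/v3.png',np.vstack([A,B]))
E
```

```text
(no output)
```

View pics/v3.png

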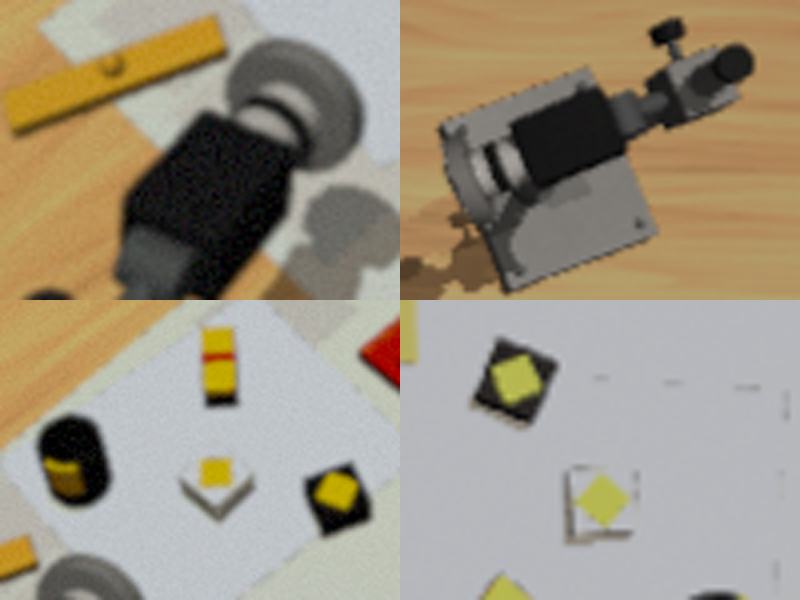

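```bash
cat > fit.py <<'E'
from h import *
from scipy.optimize import minimize
S=8
def hullmask(c,P,x0,y0,w,h):
    m=np.zeros((h*S,w*S),np.uint8); p=(proj(c,P)-[x0-.5,y0-.5])*S-.5
    cv2.fillConvexPoly(m,cv2.convexHull((p*16).round().astype(np.int32)),255,shift=4)
    return cv2.resize(m,(w,h),interpolation=cv2.INTER_AREA)/255.
def box(a,b,z):
    return lambda q:[[q[0]+np.cos(q[2])*x-np.sin(q[2])*y,q[1]+np.sin(q[2])*x+np.cos(q[2])*y,zz] for x in(-a/2,a/2) for y in(-b/2,b/2) for zz in(0,z)]
def cyl(r,z): return lambda q:[[q[0]+r*np.cos(t),q[1]+r*np.sin(t),zz] for t in np.linspace(0,6.28,40) for zz in(0,z)]
def mask(c,kind,roi):
    x,y,w,h=roi; im=c['color'][y:y+h,x:x+w].astype(np.float32); r,g,b=im[...,0],im[...,1],im[...,2]
    dark=np.clip((110-im.max(2))/60,0,1); sat=np.clip(((r-b)-50)/40,0,1)
    red=np.clip((r-np.maximum(g,b)-50)/50,0,1)*(g<.5*r)
    if kind=='red':
        m=(red>.5).astype(np.uint8); cs,_=cv2.findContours(m,0,2); k=max(cs,key=cv2.contourArea); o=np.zeros_like(m); cv2.drawContours(o,[k],-1,1,-1); return o.astype(float)
    m=np.maximum(dark,sat); n,l,st,_=cv2.connectedComponentsWithStats((m>.4).astype(np.uint8)); cy,cx=h//2,w//2
    i=l[cy,cx] or 1+np.argmax(st[1:,4]); return m*cv2.dilate((l==i).astype(np.uint8),np.ones((3,3)))
def fit(views,model,q0):
    # views: list (c,roi,mask)
    def f(q):
        return sum(np.abs(hullmask(c,model(q),*r)-m).sum()/m.sum() for c,r,m in views)
    sim=np.array([q0]+[np.array(q0)+d for d in np.eye(len(q0))*([.008,.008,.15][:len(q0)])])
    r=minimize(f,q0,method='Nelder-Mead',options=dict(initial_simplex=sim,xatol=1e-5,fatol=1e-5,maxiter=400)); return r.x,r.fun
E
python3 - <<'E'
from fit import *
s,t=load('scene0'),load('top0')
def go(n,kind,model,rs,rt,z,q0s):
    V=[(s,rs,mask(s,kind,rs)),(t,rt,mask(t,kind,rt))]
    for nm,v in(('S',V[:1]),('T',V[1:]),('B',V)):
        best=min((fit(v,model,q) for q in q0s),key=lambda r:r[1]); print(n,nm,np.round(best[0],4),round(best[1],3))
    return best
def c0(uv,z): return onz(t,uv,z)[:2].tolist()
yaws=[-1,-.5,0,.5]
go('tray','red',box(.11,.3,.018),(305,155,105,90),(225,176,100,46),.01,[c0((272,198),.01)+[0.]])
go('sq','d',box(.048,.048,.034),(292,246,28,30),(334,174,28,28),.02,[c0((347.5,186.5),.02)+[y] for y in(-.5,.5,0)])
go('ob','d',box(.032,.072,.034),(254,202,30,36),(328,220,28,30),.02,[c0((341,235),.02)+[y] for y in(-1,-.6,.6)])
go('cup','d',cyl(.029,.072),(206,230,34,40),(374,222,28,30),.03,[c0((387,236),.036)])
# column: triangulate top
(o1,d1),(o2,d2)=ray(s,(168,351.7)),ray(t,(513.8,120.5))
A=np.stack([d1,-d2],1); k=np.linalg.lstsq(A,o2-o1,rcond=None)[0]; print('coltop',o1+d1*k[0],o2+d2*k[1])
(o1,d1),(o2,d2)=ray(s,(228.5,296)),ray(t,(430+58/4,105+175/4))
A=np.stack([d1,-d2],1); k=np.linalg.lstsq(A,o2-o1,rcond=None)[0]; print('ring',o1+d1*k[0],o2+d2*k[1])
E
```

```text
tray S [0.5638 0.2304 0.0264] 0.095
tray T [0.569  0.2249 0.0214] 0.062
tray B [0.5672 0.2259 0.0107] 0.173
sq S [ 0.6166 -0.0511 -0.5688] 0.287
sq T [ 0.6162 -0.0509  1.2248] 0.294
sq B [ 0.6172 -0.0506  1.0996] 0.608
ob S [ 0.4341 -0.0305  0.9431] 0.221
ob T [ 0.4383 -0.0336 -2.2308] 0.158
ob B [ 0.4376 -0.033   0.9372] 0.389
cup S [ 0.4333 -0.1963] 0.251
cup T [ 0.4354 -0.1987] 0.128
cup B [ 0.4359 -0.1982] 0.383
coltop [ 0.75997414 -0.47868518  0.4609322 ] [ 0.75800507 -0.48187479  0.46177185]
ring [ 0.6964716  -0.3310722   0.34096623] [ 0.70009483 -0.32583763  0.3402702 ]
```

```bash
python3 - <<'E'
s=open('fit.py').read()
s=s.replace("np.clip((110-im.max(2))/60,0,1)","np.clip((100-im.max(2))/80+.5,0,1)").replace("np.clip(((r-b)-50)/40,0,1)","np.clip(((r-b)-60)/80+.5,0,1)")
s=s.replace("cv2.dilate((l==i).astype(np.uint8),np.ones((3,3)))","cv2.dilate((l==i).astype(np.uint8),np.ones((3,3)))*(m>.1)")
open('fit.py','w').write(s)
E
cat > run1.py <<'E'
from fit import *
s,t=load('scene0'),load('top0')
tiles=[]
def go(n,kind,model,rs,rt,q0s):
    V=[(s,rs,mask(s,kind,rs)),(t,rt,mask(t,kind,rt))]
    for nm,v in(('S',V[:1]),('T',V[1:])):
        b=min((fit(v,model,q) for q in q0s),key=lambda r:r[1]); print(n,nm,np.round(b[0],4),round(b[1],3))
        c,r,m=v[0]; x,y,w,h=r; k=190/max(w,h)
        a=cv2.resize(c['color'][y:y+h,x:x+w,::-1],None,fx=k,fy=k,interpolation=cv2.INTER_CUBIC)
        p=(proj(c,model(b[0]))-[x-.5,y-.5])*k
        cv2.polylines(a,[cv2.convexHull(p.round().astype(np.int32))],True,(0,255,0),1)
        mm=cv2.resize((m*255).astype(np.uint8),(a.shape[1],a.shape[0]),interpolation=0); mm=cv2.merge([mm]*3)
        T=np.zeros((200,400,3),np.uint8); T[:a.shape[0],:a.shape[1]]=a; T[:a.shape[0],200:200+a.shape[1]]=mm; tiles.append(T)
def c0(uv,z): return onz(t,uv,z)[:2].tolist()
go('tray','red',box(.11,.3,.018),(305,155,105,90),(225,176,100,46),[c0((272,198),.01)+[0.]])
go('sq','d',box(.048,.048,.034),(292,246,28,30),(334,174,28,28),[c0((347.5,186.5),.02)+[y] for y in(-.5,.5,0)])
go('ob','d',box(.032,.072,.034),(254,202,30,36),(328,220,28,30),[c0((341,235),.02)+[y] for y in(-1,-.6,.6)])
go('cup','d',cyl(.029,.072),(206,230,34,40),(374,222,28,30),[c0((387,236),.036)])
cv2.imwrite('pics/v4.png',np.vstack([np.hstack(tiles[i:i+2]) for i in(2,4,6)]))
E
python3 run1.py
```

```text
tray S [0.5638 0.2304 0.0264] 0.095
tray T [0.569  0.2249 0.0214] 0.062
sq S [ 0.6166 -0.0511 -0.5093] 0.202
sq T [ 0.6173 -0.0506 -0.3854] 0.16
ob S [ 0.4357 -0.0321 -2.2042] 0.16
ob T [ 0.4371 -0.0328  0.8906] 0.107
cup S [ 0.435 -0.198] 0.183
cup T [ 0.4356 -0.1989] 0.069
```

View pics/v4.png

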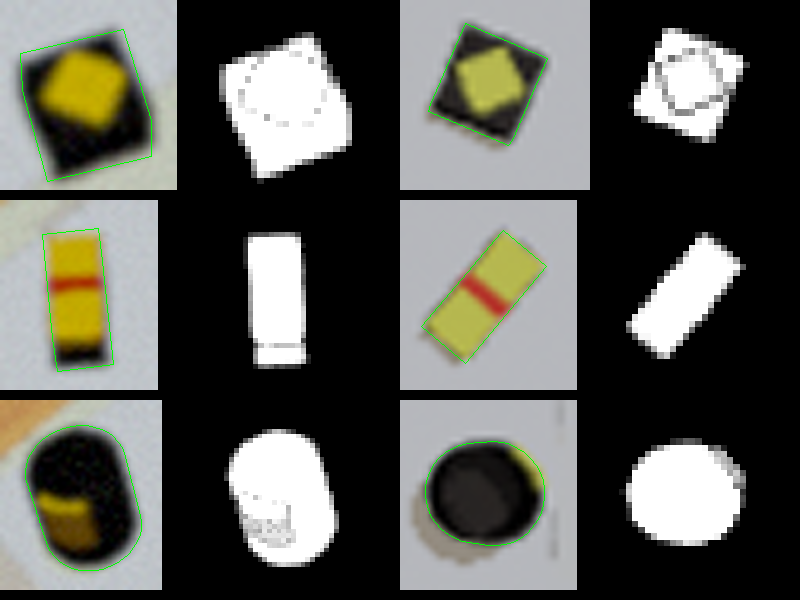

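Picture 4. The top-view outlines fit tightly (square box, oblong box, cup). The scene-view outlines are slightly loose but agree within about 1–2 mm. Next are the nests, the gold direction and the camera ring.

```bash
cat > run2.py <<'E'
from fit import *
from scipy.optimize import least_squares
s,t=load('scene0'),load('top0')
def nest(q,cx,cy,a,b,z=.018):
    P=np.array([[cx+x*a/2,cy+y*b/2] for x,y in((-1,-1),(-1,1),(1,1),(1,-1))]); R=np.array([[np.cos(q[2]),-np.sin(q[2])],[np.sin(q[2]),np.cos(q[2])]])
    return np.c_[P@R.T+q[:2],np.full(4,z)]
for nm,c,roi in(('S',s,(305,155,105,90)),('T',t,(225,176,100,46))):
    x,y,w,h=roi; im=c['color'][y:y+h,x:x+w].astype(float); r=im[...,0]
    redf=np.clip((r-im[...,1]-70)/100+.5,0,1); fill=mask(c,'red',roi); m=(1-redf)*cv2.erode(fill,np.ones((5,5)))
    n,l,st,ce=cv2.connectedComponentsWithStats((m>.5).astype(np.uint8)); idx=[i for i in range(1,n) if st[i,4]>30]; print([(st[i].tolist(),ce[i].round(1).tolist()) for i in idx])
    def f(q):
        M=sum(hullmask(c,nest(q,0,cy,a,b),*roi) for cy,a,b in((.095,.053,.053),(-.095,.037,.077)))
        th=np.linspace(0,6.28,40); k,sn=np.cos(q[2]),np.sin(q[2])
        M=M+hullmask(c,np.c_[q[0]+.0315*np.cos(th),q[1]+.0315*np.sin(th),np.full(40,.018)],*roi); return np.abs(M-m).sum()/m.sum()
    r=minimize(f,[.567,.226,.02],method='Nelder-Mead',options=dict(initial_simplex=[[.567,.226,.02],[.573,.226,.02],[.567,.232,.02],[.567,.226,.06]],xatol=1e-5,fatol=1e-5)); print('tray',nm,r.x.round(4),r.fun)
# gold azimuth
x,y,w,h=374,222,28,30; im=t['color'][y:y+h,x:x+w].astype(float); sat=np.clip(im[...,0]-im[...,2]-30,0,None)
v,u=np.mgrid[:h,:w]; g=sat*(np.hypot(u-13,v-14)<11); uv=(x+(g*u).sum()/g.sum(),y+(g*v).sum()/g.sum()); P=onz(t,uv,.068); print('gold top',uv,P,np.degrees(np.arctan2(P[1]+.1986,P[0]-.4357)))
x,y,w,h=206,230,34,40; im=s['color'][y:y+h,x:x+w].astype(float); sat=np.clip(im[...,0]-im[...,2]-45,0,None)
v,u=np.mgrid[:h,:w]; a=(u+x>209)&(u+x<232)&(v+y>240)&(v+y<264); g=sat*a; uv=((g*(u+x)).sum()/g.sum(),(g*(v+y)).sum()/g.sum()); print('gold scene',uv)
for az in range(-90,40,10):
    q=np.radians(az+np.linspace(-29,29,9)); pts=[[.4355+.0295*np.cos(p),-.1985+.0295*np.sin(p),z] for p in q for z in np.linspace(.032,.072,6)]; print(az,proj(s,pts).mean(0).round(1),proj(t,pts[5::6]).mean(0).round(1))
# camera: params colx coly yaw h ; ring observations
E
python3 run2.py
```

```text
[([63, 19, 19, 16, 175], [72.1, 26.5]), ([44, 36, 18, 15, 213], [52.6, 43.1]), ([21, 52, 23, 19, 211], [31.7, 60.8])]
tray S [0.5676 0.2245 0.0172] 0.20790012656321213
[([14, 15, 15, 14, 206], [20.9, 21.4]), ([39, 14, 17, 17, 222], [46.7, 21.7]), ([62, 17, 21, 11, 204], [72.0, 21.7])]
tray T [0.5677 0.2243 0.0121] 0.034523042766131204
gold top (np.float64(394.01584507042253), np.float64(232.08098591549296)) [ 0.45070394 -0.22027832  0.068     ] -55.312225305566955
gold scene (np.float64(219.39829250185596), np.float64(253.9296585003712))
-90 [214.4 253.6] [395.9 236.4]
-80 [215.5 254.6] [395.8 235. ]
-70 [216.9 255.4] [395.4 233.7]
-60 [218.5 255.9] [394.9 232.4]
-50 [220.2 256.2] [394.1 231.3]
-40 [222.  256.2] [393.1 230.3]
-30 [223.7 256. ] [392.  229.5]
-20 [225.5 255.5] [390.8 228.9]
-10 [227.1 254.7] [389.5 228.5]
0 [228.6 253.8] [388.1 228.3]
10 [229.9 252.6] [386.7 228.4]
20 [230.9 251.3] [385.4 228.7]
30 [231.7 249.9] [384.1 229.3]
```

```bash
cat > run3.py <<'E'
from h import *
from scipy.optimize import least_squares
s,t=load('scene0'),load('top0')
def ring(p,t_=None):
    x=np.array(p[:3]); yw=p[3]; T=p[4]; a=np.radians(25)
    X=np.array([np.cos(yw)*np.cos(a),np.sin(yw)*np.cos(a),-np.sin(a)]); Y=np.array([-np.sin(yw),np.cos(yw),0]); Z=np.cross(X,Y)
    th=np.linspace(0,2*np.pi,73); c=.036*(np.outer(np.cos(th),Y)+np.outer(np.sin(th),Z))
    return x+c,x+c-T*X,x,X
def ext(u): return np.r_[u.min(0),u.max(0)]
col=np.array([.759,-.480])
def res(p):
    f,b,x,X=ring(p); es=ext(proj(s,np.r_[f,b])); et=ext(proj(t,np.r_[f,b]))
    return np.r_[es-[211.5,279.5,246,312.5],(et-[440.2,137,0,161.5])[[0,1,3]],(p[:2]-.17*np.r_[np.cos(p[3]),np.sin(p[3])]-col)*300*.5,(p[4]-.01)*100]
if __name__=='__main__':
    r=least_squares(res,[.695,-.325,.33,1.95,.01]); print(r.x.round(4),np.degrees(r.x[3]),res(r.x).round(2)); p=r.x
    print('focus',ring(p)[2]+.14*ring(p)[3])
    W=[]
    for c,(x,y) in((s,(196,268)),(t,(428,128))):
        k=8; a=cv2.resize(c['color'][y:y+60,x:x+50,::-1],None,fx=k,fy=k,interpolation=cv2.INTER_CUBIC)
        a0=a.copy()
        f,b,o,X=ring(p)
        for q,cl in((f,(0,255,0)),(b,(255,0,0))): cv2.polylines(a,[((proj(c,q)-[x-.5,y-.5])*k).round().astype(np.int32)],True,cl,1)
        W.append(a)
    cv2.imwrite('pics/v5.png',np.hstack(W))
E
python3 run3.py
```

```text
[ 0.6963 -0.3274  0.341   1.9544  0.0092] 111.97986678617596 [-0.08 -0.31  0.29  0.21 -0.    0.59 -0.4   0.15 -0.75 -0.08]
focus [ 0.64885415 -0.2097006   0.28183213]
```

View pics/v5.png

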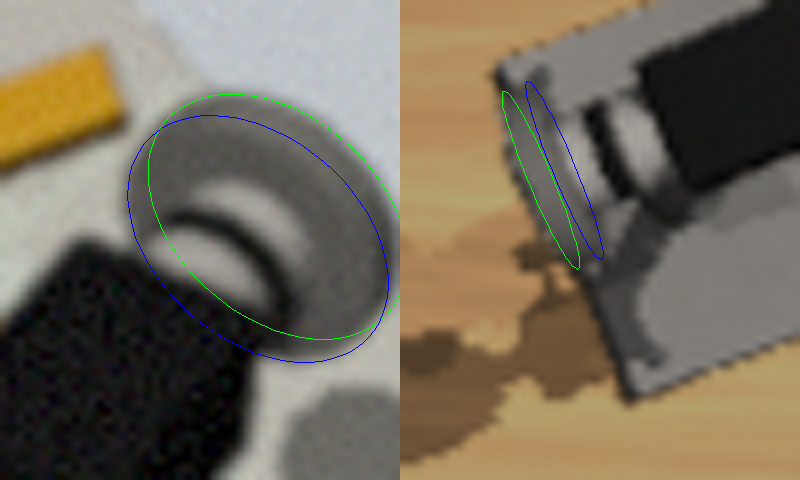

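Picture 5. The fitted 72 mm ring (front edge green) lies on the imaged ring in both views. The focus comes out at about (0.649,-0.210,0.282), so I take z≈0.279 to stay inside the given range. Next come a move-planning helper and the square box.

```bash
cat > plan.py <<'E'
import sys; from h import *
from scipy.spatial.transform import Rotation as R
def down(az,tilt=0,taz=0):
    a=np.radians(az); y=np.array([np.cos(a),np.sin(a),0]); z=np.array([0,0,-1.]); return R.from_matrix(np.c_[np.cross(y,z),y,z])
def cur():
    o=bot.observe(); q=o['orientation']; return np.array(o['tool_pos']),R.from_quat([q[1],q[2],q[3],q[0]]),o
def plan(p,Rt,n=None,op=100):
    p0,R0,o=cur(); d=np.array(p)-p0; rv=(R0.inv()*Rt).as_rotvec()
    k=int(max(1,np.ceil(np.linalg.norm(d)/.045),np.ceil(np.degrees(np.linalg.norm(rv))/8))); n=n or k
    print('tot tool mm',(R0.inv().apply(d)*1000).round(1),'deg',np.degrees(rv).round(2),'n',n)
    r=[]
    for i in range(n):
        Ri=R0*R.from_rotvec(rv*i/n); r.append([op]+(Ri.inv().apply(d/n)*1000).round(1).tolist()+np.degrees(rv/n).round(2).tolist())
    print('[',',\n'.join(str([float(x) for x in q]).replace('.0,',',').replace('.0]',']') for q in r),']')
    print('t',o['time_s'],'open',round(o['opening'],4),'F',o['ft_force'].round(1))
E
python3 -c "
from plan import *
plan([.617,-.0508,.16],down(68))"
```

```text
tot tool mm [-611.9 -530.9   67.9] deg [ 0.   -0.    8.55] n 19
[ [100, -32.2, -27.9, 3.6, 0, -0, 0.45],
[100, -32.4, -27.7, 3.6, 0, -0, 0.45],
[100, -32.6, -27.4, 3.6, 0, -0, 0.45],
[100, -32.9, -27.2, 3.6, 0, -0, 0.45],
[100, -33.1, -26.9, 3.6, 0, -0, 0.45],
[100, -33.3, -26.7, 3.6, 0, -0, 0.45],
[100, -33.5, -26.4, 3.6, 0, -0, 0.45],
[100, -33.7, -26.1, 3.6, 0, -0, 0.45],
[100, -33.9, -25.9, 3.6, 0, -0, 0.45],
[100, -34.1, -25.6, 3.6, 0, -0, 0.45],
[100, -34.3, -25.3, 3.6, 0, -0, 0.45],
[100, -34.5, -25.1, 3.6, 0, -0, 0.45],
[100, -34.7, -24.8, 3.6, 0, -0, 0.45],
[100, -34.9, -24.5, 3.6, 0, -0, 0.45],
[100, -35.1, -24.2, 3.6, 0, -0, 0.45],
[100, -35.3, -24, 3.6, 0, -0, 0.45],
[100, -35.5, -23.7, 3.6, 0, -0, 0.45],
[100, -35.6, -23.4, 3.6, 0, -0, 0.45],
[100, -35.8, -23.1, 3.6, 0, -0, 0.45] ]
t 0.7 open 0.0914 F [-0.1  0.3 -0.1]
```

Request:
{"name": "step_arm", "arguments": {
  "steps": [
    [100,-32,-28,4,0,0,0],
    [100,-32,-28,4,0,0,0],
    [100,-32,-28,4,0,0,0],
    [100,-32,-28,4,0,0,0],
    [100,-32,-28,4,0,0,0],
    [100,-32,-28,4,0,0,0],
    [100,-32,-28,4,0,0,0],
    [100,-32,-28,4,0,0,0],
    [100,-32,-28,4,0,0,0],
    [100,-32,-28,4,0,0,0],
    [100,-32,-28,4,0,0,0],
    [100,-32,-28,4,0,0,0]
  ]
}}

```text
time_s: 1.9
tool_pos: [0.4499, 0.1818, 0.179]
orientation: [0.002, 0.113, 0.994, 0.003]
ft_force: [0.7, 0.4, 0.4]
opening: 0.0913
```

```bash
python3 -c "
from plan import *
plan([.617,-.0508,.10],down(68))"
```

```text
tot tool mm [-214.9 -189.6   78.4] deg [0.44 0.17 9.  ] n 7
[ [100, -30.7, -27.1, 11.2, 0.06, 0.02, 1.29],
[100, -31.3, -26.4, 11.2, 0.06, 0.02, 1.29],
[100, -31.9, -25.7, 11.2, 0.06, 0.02, 1.29],
[100, -32.5, -24.9, 11.2, 0.06, 0.02, 1.29],
[100, -33, -24.2, 11.3, 0.06, 0.02, 1.29],
[100, -33.6, -23.4, 11.3, 0.06, 0.02, 1.29],
[100, -34.1, -22.6, 11.3, 0.06, 0.02, 1.29] ]
t 1.9 open 0.0913 F [0.7 0.4 0.4]
```

Request:
{"name": "step_arm", "arguments": {
  "steps": [
    [100,-31,-27,11,0,0,1.3],
    [100,-31,-27,11,0,0,1.3],
    [100,-32,-26,11,0,0,1.3],
    [100,-32,-25,11,0,0,1.3],
    [100,-33,-24,11,0,0,1.3],
    [100,-34,-23,11,0,0,1.3],
    [100,-34,-23,11,0,0,1.3],
    [100,0,0,0,0,0,0]
  ]
}}

```text
time_s: 2.7
tool_pos: [0.6262, -0.068, 0.0992]
orientation: [0.005, 0.197, 0.98, 0.004]
ft_force: [0.6, 1.1, 0.3]
opening: 0.0911
```

```bash
python3 -c "
from plan import *
plan([.617,-.0508,.027],down(68))"
```

```text
tot tool mm [15.7 11.6 72.2] deg [ 0.57  0.47 -0.75] n 2
[ [100, 7.8, 5.8, 36.1, 0.29, 0.24, -0.37],
[100, 7.6, 6, 36.1, 0.29, 0.24, -0.37] ]
t 2.7 open 0.0911 F [0.6 1.1 0.3]
```

Request:
{"name": "step_arm", "arguments": {
  "steps": [
    [100,16,12,10,0.6,0.5,-0.7],
    [100,0,0,10,0,0,0],
    [100,0,0,10,0,0,0],
    [100,0,0,10,0,0,0],
    [100,0,0,0,0,0,0]
  ]
}}

```text
time_s: 3.2
tool_pos: [0.6142, -0.048, 0.0559]
orientation: [-0.001, 0.19, 0.982, -0.0]
ft_force: [-0.2, 0.2, -0.4]
opening: 0.0914
```

```bash
python3 -c "
from plan import *
plan([.617,-.0508,.027],down(68))"
```

```text
tot tool mm [-3.7 -1.5 28.9] deg [-0.08 -0.15  0.07] n 1
[ [100, -3.7, -1.5, 28.9, -0.08, -0.15, 0.07] ]
t 3.2 open 0.0914 F [-0.2  0.2 -0.4]
```

Request:
{"name": "step_arm", "arguments": {
  "steps": [
    [100,-3,-1,12,0,0,0],
    [100,0,0,11,0,0,0],
    [100,0,0,4,0,0,0],
    [100,0,0,0,0,0,0]
  ]
}}

```text
time_s: 3.6
tool_pos: [0.6169, -0.05, 0.0265]
orientation: [-0.001, 0.19, 0.982, -0.0]
ft_force: [0.5, 0.2, 0.3]
opening: 0.0912
```

```bash
python3 -c "
from plan import *
plan([.617,-.0508,.027],down(68))"
```

```text
tot tool mm [-0.4 -0.7 -0.5] deg [-0.07 -0.13  0.09] n 1
[ [100, -0.4, -0.7, -0.5, -0.07, -0.13, 0.09] ]
t 3.6 open 0.0912 F [0.5 0.2 0.3]
```

Request:
{"name": "step_arm", "arguments": {
  "steps": [
    [40,0,0,0,0,0,0],
    [40,0,0,0,0,0,0],
    [40,0,0,0,0,0,0],
    [40,0,0,0,0,0,0],
    [40,0,0,0,0,0,0],
    [40,0,0,0,0,0,0]
  ],
  "squeeze": 20
}}

```text
time_s: 4.2
tool_pos: [0.6175, -0.0503, 0.0277]
orientation: [-0.0, 0.19, 0.982, -0.0]
ft_force: [0.4, -0.9, -0.8]
opening: 0.0478
```

Request:
{"name": "step_arm", "arguments": {
  "steps": [
    [30,0,0,-10,0,0,0],
    [30,0,0,-20,0,0,0],
    [30,0,0,-20,0,0,0],
    [30,0,0,-15,0,0,0],
    [30,0,0,0,0,0,0]
  ]
}}

```text
time_s: 4.7
tool_pos: [0.6174, -0.0502, 0.097]
orientation: [-0.001, 0.19, 0.982, -0.0]
ft_force: [0.6, 1.5, -0.5]
opening: 0.0481
```

```bash
python3 -c "
from plan import *
plan([.5665,.3194,.10],down(90.75),op=30,n=10)"
```

```text
tot tool mm [185.2 323.9  -3.1] deg [ -0.04  -0.06 -22.67] n 10
[ [30, 18.5, 32.4, -0.3, -0, -0.01, -2.27],
[30, 17.2, 33.1, -0.3, -0, -0.01, -2.27],
[30, 15.9, 33.7, -0.3, -0, -0.01, -2.27],
[30, 14.6, 34.4, -0.3, -0, -0.01, -2.27],
[30, 13.2, 34.9, -0.3, -0, -0.01, -2.27],
[30, 11.8, 35.4, -0.3, -0, -0.01, -2.27],
[30, 10.4, 35.8, -0.3, -0, -0.01, -2.27],
[30, 9, 36.2, -0.3, -0, -0.01, -2.27],
[30, 7.5, 36.5, -0.3, -0, -0.01, -2.27],
[30, 6.1, 36.8, -0.3, -0, -0.01, -2.27] ]
t 4.7 open 0.0481 F [ 0.6  1.5 -0.5]
```

Request:
{"name": "step_arm", "arguments": {
  "steps": [
    [30,10,18,-1,0,0,-2],
    [30,18,33,-1,0,0,-2.3],
    [30,16,34,0,0,0,-2.3],
    [30,15,34,0,0,0,-2.3],
    [30,13,35,0,0,0,-2.3],
    [30,12,35,0,0,0,-2.3],
    [30,10,36,0,0,0,-2.3],
    [30,9,36,0,0,0,-2.3],
    [30,6,30,0,0,0,-2],
    [30,2,12,0,0,0,0],
    [30,0,0,0,0,0,0],
    [30,0,0,0,0,0,0]
  ]
}}

```text
time_s: 5.9
tool_pos: [0.5684, 0.2812, 0.095]
orientation: [-0.002, 0.01, 1.0, -0.001]
ft_force: [-0.2, -0.3, -0.9]
opening: 0.0478
```

```bash
python3 -c "
from plan import *
plan([.5665,.3194,.07],down(90.75),op=30)"
```

```text
tot tool mm [ 2.6 38.3 24.9] deg [-0.14 -0.18 -1.94] n 2
[ [30, 1.3, 19.1, 12.5, -0.07, -0.09, -0.97],
[30, 1, 19.1, 12.5, -0.07, -0.09, -0.97] ]
t 5.9 open 0.0478 F [-0.2 -0.3 -0.9]
```

Request:
{"name": "step_arm", "arguments": {
  "steps": [
    [30,1,15,10,0,0,-1],
    [30,1,14,8,0,0,-0.9],
    [30,0,5,5,0,0,0],
    [30,0,0,0,0,0,0],
    [30,0,0,0,0,0,0]
  ]
}}

```text
time_s: 6.4
tool_pos: [0.5672, 0.3142, 0.0691]
orientation: [-0.002, -0.005, 1.0, -0.002]
ft_force: [0.7, -0.3, -0.9]
opening: 0.0477
```

```bash
python3 -c "
from plan import *
plan([.5665,.3194,.065],down(90.75),op=30)
s=snap('scene','s1');t=snap('top','t1')
def cr(c,x,y,w,h,k): return cv2.resize(c['color'][y:y+h,x:x+w,::-1],(w*k,h*k),interpolation=cv2.INTER_CUBIC)
n=proj(s,[.5665,.3194,.018])[0];m=proj(t,[.5665,.3194,.018])[0];print(n,m)
cv2.imwrite('pics/v6.png',np.hstack([cr(s,int(n[0])-45,int(n[1])-40,80,80,5),cr(t,int(m[0])-30,int(m[1])-40,80,80,5)]))
"
```

```text
tot tool mm [0.6 5.3 4.1] deg [-0.2  -0.26 -0.16] n 1
[ [30, 0.6, 5.3, 4.1, -0.2, -0.26, -0.16] ]
t 6.4 open 0.0477 F [ 0.7 -0.3 -0.9]
[377.2010311  181.21613189] [245.91745158 197.44526027]
```

View pics/v6.png

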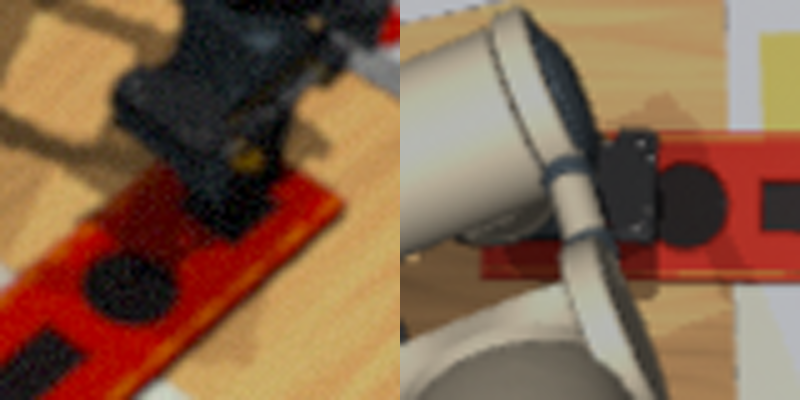

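Picture 6. The arm hides the box in the top view and it is dark in the scene view, so I'll seat it by position and force.

Request:
{"name": "step_arm", "arguments": {
  "steps": [
    [30,0.5,4.5,2,0,0,0],
    [30,0,0,2,0,0,0],
    [30,0,0,0,0,0,0],
    [30,0,0,0,0,0,0]
  ]
}}

```text
time_s: 6.9
tool_pos: [0.5672, 0.3183, 0.0658]
orientation: [-0.002, -0.005, 1.0, -0.001]
ft_force: [0.5, 0.4, -0.2]
opening: 0.048
```

```bash
python3 -c "
from plan import *
plan([.5665,.3194,.052],down(90.75),op=30)"
```

```text
tot tool mm [ 0.6  1.1 13.8] deg [-0.17 -0.19 -0.23] n 1
[ [30, 0.6, 1.1, 13.8, -0.17, -0.19, -0.23] ]
t 6.9 open 0.048 F [ 0.5  0.4 -0.2]
```

Request:
{"name": "step_arm", "arguments": {
  "steps": [
    [30,0.6,1,6,-0.2,-0.2,-0.2],
    [30,0,0,6,0,0,0],
    [30,0,0,3,0,0,0],
    [30,0,0,0,0,0,0]
  ]
}}

```text
time_s: 7.3
tool_pos: [0.5664, 0.3192, 0.0494]
orientation: [0.0, -0.006, 1.0, 0.0]
ft_force: [-0.2, -0.6, -0.3]
opening: 0.0477
```

```bash
python3 -c "
from plan import *
plan([.5665,.3194,.036],down(90.75),op=30)"
```

```text
tot tool mm [-0.1  0.2 13.4] deg [ 0.05  0.02 -0.01] n 1
[ [30, -0.1, 0.2, 13.4, 0.05, 0.02, -0.01] ]
t 7.3 open 0.0477 F [-0.2 -0.6 -0.3]
```

Position is right; lower it in.

Request:
{"name": "step_arm", "arguments": {
  "steps": [
    [30,0,0,3,0,0,0],
    [30,0,0,3,0,0,0],
    [30,0,0,3,0,0,0],
    [30,0,0,2,0,0,0],
    [30,0,0,1,0,0,0],
    [30,0,0,0,0,0,0]
  ]
}}

```text
time_s: 7.9
tool_pos: [0.5664, 0.3191, 0.0362]
orientation: [0.0, -0.006, 1.0, 0.0]
ft_force: [-0.4, 0.2, -1.4]
opening: 0.0479
```

Request:
{"name": "step_arm", "arguments": {
  "steps": [
    [30,0,0,1,0,0,0],
    [30,0,0,0,0,0,0],
    [80,0,0,0,0,0,0],
    [80,0,0,0,0,0,0],
    [80,0,0,0,0,0,0],
    [80,0,0,-10,0,0,0],
    [80,0,0,-20,0,0,0],
    [80,0,0,-30,0,0,0],
    [80,0,0,-20,0,0,0],
    [80,0,0,0,0,0,0]
  ]
}}

```text
time_s: 8.9
tool_pos: [0.5666, 0.3192, 0.1209]
orientation: [0.0, -0.006, 1.0, 0.001]
ft_force: [-0.4, -0.1, 0.4]
opening: 0.0728
```

```bash
python3 -c "
from plan import *
plan([.4368,-.0327,.12],down(51),n=10)"
```

```text
tot tool mm [ 134.4 -350.2    0.4] deg [7.000e-02 3.000e-02 3.974e+01] n 10
[ [100, 13.4, -35, 0, 0.01, 0, 3.97],
[100, 11, -35.9, 0, 0.01, 0, 3.97],
[100, 8.5, -36.5, 0, 0.01, 0, 3.97],
[100, 5.9, -37, 0.1, 0.01, 0, 3.97],
[100, 3.3, -37.4, 0.1, 0.01, 0, 3.97],
[100, 0.7, -37.5, 0.1, 0.01, 0, 3.97],
[100, -1.9, -37.5, 0.1, 0.01, 0, 3.97],
[100, -4.5, -37.2, 0.1, 0.01, 0, 3.97],
[100, -7, -36.8, 0.1, 0.01, 0, 3.97],
[100, -9.6, -36.3, 0.1, 0.01, 0, 3.97] ]
t 8.9 open 0.0728 F [-0.4 -0.1  0.4]
```

Request:
{"name": "step_arm", "arguments": {
  "steps": [
    [80,7,-18,0,0,0,3],
    [80,13,-35,0,0,0,4],
    [80,11,-36,0,0,0,4],
    [80,8,-36,0,0,0,4],
    [80,6,-37,0,0,0,4],
    [80,3,-37,0,0,0,4],
    [80,1,-37,0,0,0,4],
    [80,-2,-37,0,0,0,4],
    [80,-4,-37,0,0,0,4],
    [80,-4,-20,0,0,0,3],
    [80,0,0,0,0,0,0],
    [80,0,0,0,0,0,0]
  ]
}}

```text
time_s: 10.1
tool_pos: [0.4244, 0.0005, 0.1188]
orientation: [0.001, 0.332, 0.943, 0.002]
ft_force: [0.2, 0.5, -0.1]
opening: 0.0729
```

```bash
python3 -c "
from plan import *
plan([.4368,-.0327,.08],down(51.5))"
```

```text
tot tool mm [-30.5 -18.3  38.8] deg [ 0.22  0.02 -0.25] n 2
[ [100, -15.2, -9.1, 19.4, 0.11, 0.01, -0.12],
[100, -15.2, -9.1, 19.4, 0.11, 0.01, -0.12] ]
t 10.1 open 0.0729 F [ 0.2  0.5 -0.1]
```

Request:
{"name": "step_arm", "arguments": {
  "steps": [
    [80,-12,-7,14,0.2,0,-0.2],
    [80,-12,-7,14,0,0,0],
    [80,-3,-2,6,0,0,0],
    [80,0,0,0,0,0,0],
    [80,0,0,0,0,0,0]
  ]
}}

```text
time_s: 10.6
tool_pos: [0.4376, -0.0265, 0.084]
orientation: [0.001, 0.327, 0.945, 0.0]
ft_force: [0.1, -0.2, -0.0]
opening: 0.0728
```

```bash
python3 -c "
from plan import *
plan([.4368,-.0327,.027],down(51.5),op=80)
s=snap('scene','s2');t=snap('top','t2')
def cr(c,x,y,w,h,k): return cv2.resize(c['color'][y:y+h,x:x+w,::-1],(w*k,h*k),interpolation=cv2.INTER_CUBIC)
cv2.imwrite('pics/v7.png',np.hstack([cr(s,350,155,50,50,8),cr(t,225,175,50,50,8)]))
"
```

```text
tot tool mm [-3.2 -5.4 57. ] deg [0.08 0.07 0.32] n 2
[ [80, -1.6, -2.7, 28.5, 0.04, 0.03, 0.16],
[80, -1.6, -2.7, 28.5, 0.04, 0.03, 0.16] ]
t 10.6 open 0.0728 F [ 0.1 -0.2 -0. ]
```

View pics/v7.png

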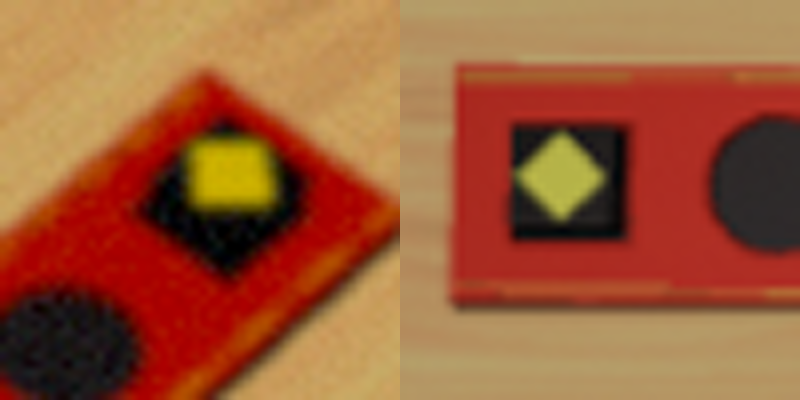

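Picture 7. The square box is seated squarely in its nest in both views, at top pixel (245,197). On to the oblong box.

Request:
{"name": "step_arm", "arguments": {
  "steps": [
    [80,-3,-5,10,0,0,0.3],
    [80,0,0,15,0,0,0],
    [80,0,0,14,0,0,0],
    [80,0,0,6,0,0,0],
    [80,0,0,0,0,0,0],
    [80,0,0,0,0,0,0]
  ]
}}

```text
time_s: 11.3
tool_pos: [0.4374, -0.0326, 0.0378]
orientation: [0.003, 0.329, 0.944, 0.001]
ft_force: [0.9, -0.3, 0.7]
opening: 0.073
```

```bash
python3 -c "
from plan import *
plan([.4368,-.0327,.027],down(51.5),op=80)"
```

```text
tot tool mm [ 0.4 -0.5 10.8] deg [0.17 0.25 0.07] n 1
[ [80, 0.4, -0.5, 10.8, 0.17, 0.25, 0.07] ]
t 11.3 open 0.073 F [ 0.9 -0.3  0.7]
```

Request:
{"name": "step_arm", "arguments": {
  "steps": [
    [80,0,0,6,0.2,0.2,0],
    [80,0,0,4,0,0,0],
    [80,0,0,0,0,0,0],
    [20,0,0,0,0,0,0],
    [20,0,0,0,0,0,0],
    [20,0,0,0,0,0,0],
    [20,0,0,0,0,0,0],
    [20,0,0,0,0,0,0],
    [20,0,0,0,0,0,0]
  ],
  "squeeze": 20
}}

```text
time_s: 12.2
tool_pos: [0.4383, -0.0327, 0.0284]
orientation: [0.001, 0.329, 0.944, -0.0]
ft_force: [0.3, -0.2, -1.1]
opening: 0.0318
```

Request:
{"name": "step_arm", "arguments": {
  "steps": [
    [10,0,0,-10,0,0,0],
    [10,0,0,-20,0,0,0],
    [10,0,0,-20,0,0,0],
    [10,0,0,-10,0,0,0],
    [10,0,0,0,0,0,0]
  ]
}}

```text
time_s: 12.7
tool_pos: [0.4375, -0.0325, 0.0925]
orientation: [0.001, 0.329, 0.944, -0.0]
ft_force: [-0.4, 0.7, -1.7]
opening: 0.0315
```

```bash
python3 -c "
from plan import *
plan([.5689,.1284,.08],down(.75),op=10,n=7)"
```

```text
tot tool mm [ -3.  207.7  12.5] deg [3.000e-02 1.000e-01 5.083e+01] n 7
[ [10, -0.4, 29.7, 1.8, 0, 0.01, 7.26],
[10, 3.3, 29.5, 1.8, 0, 0.01, 7.26],
[10, 7, 28.8, 1.8, 0, 0.01, 7.26],
[10, 10.6, 27.7, 1.8, 0, 0.01, 7.26],
[10, 14, 26.1, 1.8, 0, 0.01, 7.26],
[10, 17.2, 24.2, 1.8, 0, 0.01, 7.26],
[10, 20.1, 21.8, 1.8, 0, 0.01, 7.26] ]
t 12.7 open 0.0315 F [-0.4  0.7 -1.7]
```

Request:
{"name": "step_arm", "arguments": {
  "steps": [
    [10,0,15,1,0,0,4],
    [10,2,28,1,0,0,7],
    [10,6,28,1,0,0,7],
    [10,10,27,1,0,0,7],
    [10,14,26,1,0,0,7],
    [10,17,24,1,0,0,7],
    [10,20,22,1,0,0,6],
    [10,11,11,1,0,0,3],
    [10,0,0,0,0,0,0],
    [10,0,0,0,0,0,0]
  ]
}}

```text
time_s: 13.7
tool_pos: [0.563, 0.1371, 0.082]
orientation: [-0.0, 0.697, 0.717, -0.002]
ft_force: [-0.9, -1.3, -0.7]
opening: 0.032
```

```bash
python3 -c "
from plan import *
plan([.5689,.1284,.065],down(.75),op=10)"
```

```text
tot tool mm [-8.8  5.7 17. ] deg [-0.15  0.1   0.84] n 1
[ [10, -8.8, 5.7, 17, -0.15, 0.1, 0.84] ]
t 13.7 open 0.032 F [-0.9 -1.3 -0.7]
```

Request:
{"name": "step_arm", "arguments": {
  "steps": [
    [10,-8,5,7,-0.1,0.1,0.8],
    [10,0,0,7,0,0,0],
    [10,0,0,0,0,0,0],
    [10,0,0,0,0,0,0]
  ]
}}

```text
time_s: 14.1
tool_pos: [0.5666, 0.1259, 0.0662]
orientation: [-0.001, 0.702, 0.712, -0.001]
ft_force: [0.5, -0.2, -0.7]
opening: 0.0318
```

```bash
python3 -c "
from plan import *
plan([.5689,.1284,.051],down(.75),op=10)"
```

```text
tot tool mm [ 2.5  2.4 15.2] deg [-0.19  0.01  0.  ] n 1
[ [10, 2.5, 2.4, 15.2, -0.19, 0.01, 0] ]
t 14.1 open 0.0318 F [ 0.5 -0.2 -0.7]
```

Request:
{"name": "step_arm", "arguments": {
  "steps": [
    [10,2.3,2.2,6,-0.2,0,0],
    [10,0,0,6,0,0,0],
    [10,0,0,2,0,0,0],
    [10,0,0,0,0,0,0],
    [10,0,0,0,0,0,0]
  ]
}}

```text
time_s: 14.6
tool_pos: [0.5686, 0.1282, 0.0509]
orientation: [0.0, 0.702, 0.712, -0.0]
ft_force: [1.2, -0.4, -1.4]
opening: 0.032
```

```bash
python3 -c "
from plan import *
plan([.5689,.1284,.0364],down(.75),op=10)"
```

```text
tot tool mm [ 0.2  0.3 14.5] deg [0.01 0.02 0.02] n 1
[ [10, 0.2, 0.3, 14.5, 0.01, 0.02, 0.02] ]
t 14.6 open 0.032 F [ 1.2 -0.4 -1.4]
```

Request:
{"name": "step_arm", "arguments": {
  "steps": [
    [10,0.2,0.3,3,0,0,0],
    [10,0,0,3,0,0,0],
    [10,0,0,3,0,0,0],
    [10,0,0,3,0,0,0],
    [10,0,0,1.5,0,0,0],
    [10,0,0,0,0,0,0]
  ]
}}

```text
time_s: 15.2
tool_pos: [0.5691, 0.1286, 0.0365]
orientation: [0.0, 0.702, 0.712, 0.0]
ft_force: [-0.3, -0.2, -0.5]
opening: 0.0315
```

Request:
{"name": "step_arm", "arguments": {
  "steps": [
    [10,0,0,0.5,0,0,0],
    [80,0,0,0,0,0,0],
    [80,0,0,0,0,0,0],
    [80,0,0,0,0,0,0],
    [100,0,0,-10,0,0,0],
    [100,0,0,-25,0,0,0],
    [100,0,0,-35,0,0,0],
    [100,0,0,-35,0,0,0],
    [100,0,0,-15,0,0,0],
    [100,0,0,0,0,0,0]
  ]
}}

```text
time_s: 16.2
tool_pos: [0.569, 0.1286, 0.1641]
orientation: [0.001, 0.702, 0.712, 0.0]
ft_force: [-0.4, 0.6, -1.5]
opening: 0.0914
```

```bash
python3 -c "
from plan import *
plan([.4355,-.1985,.15],down(35),n=9)"
```

```text
tot tool mm [-325.3 -137.9   14. ] deg [ 8.000e-02  3.000e-02 -3.422e+01] n 9
[ [100, -36.1, -15.3, 1.6, 0.01, 0, -3.8],
[100, -35, -17.7, 1.6, 0.01, 0, -3.8],
[100, -33.8, -20, 1.6, 0.01, 0, -3.8],
[100, -32.4, -22.2, 1.6, 0.01, 0, -3.8],
[100, -30.9, -24.3, 1.6, 0.01, 0, -3.8],
[100, -29.2, -26.3, 1.6, 0.01, 0, -3.8],
[100, -27.4, -28.1, 1.6, 0.01, 0, -3.8],
[100, -25.4, -29.9, 1.6, 0.01, 0, -3.8],
[100, -23.4, -31.5, 1.6, 0.01, 0, -3.8] ]
t 16.2 open 0.0914 F [-0.4  0.6 -1.5]
```

Request:
{"name": "step_arm", "arguments": {
  "steps": [
    [100,-18,-8,1,0,0,-3],
    [100,-36,-16,1,0,0,-4],
    [100,-35,-19,1,0,0,-4],
    [100,-33,-22,1,0,0,-4],
    [100,-31,-24,1,0,0,-4],
    [100,-29,-26,1,0,0,-4],
    [100,-27,-28,1,0,0,-4],
    [100,-25,-30,1,0,0,-3],
    [100,-22,-27,1,0,0,-2],
    [100,-8,-10,0,0,0,0],
    [100,0,0,0,0,0,0],
    [100,0,0,0,0,0,0]
  ]
}}

```text
time_s: 17.4
tool_pos: [0.4395, -0.2009, 0.1503]
orientation: [-0.001, 0.468, 0.884, 0.001]
ft_force: [-0.9, 0.3, -0.9]
opening: 0.0916
```

```bash
python3 -c "
from plan import *
plan([.4355,-.1985,.12],down(35))
s=snap('scene','s3');t=snap('top','t3')
def cr(c,x,y,w,h,k): return cv2.resize(c['color'][y:y+h,x:x+w,::-1],(w*k,h*k),interpolation=cv2.INTER_CUBIC)
cv2.imwrite('pics/v8.png',np.vstack([np.hstack([cr(s,305,155,100,75,4),cr(t,225,160,100,75,4)]),np.hstack([cr(s,180,200,100,75,4),cr(t,340,195,100,75,4)])]))
"
```

```text
tot tool mm [ 4.2 -2.  30.3] deg [ 0.04 -0.17 -0.78] n 1
[ [100, 4.2, -2, 30.3, 0.04, -0.17, -0.78] ]
t 17.4 open 0.0916 F [-0.9  0.3 -0.9]
```

View pics/v8.png

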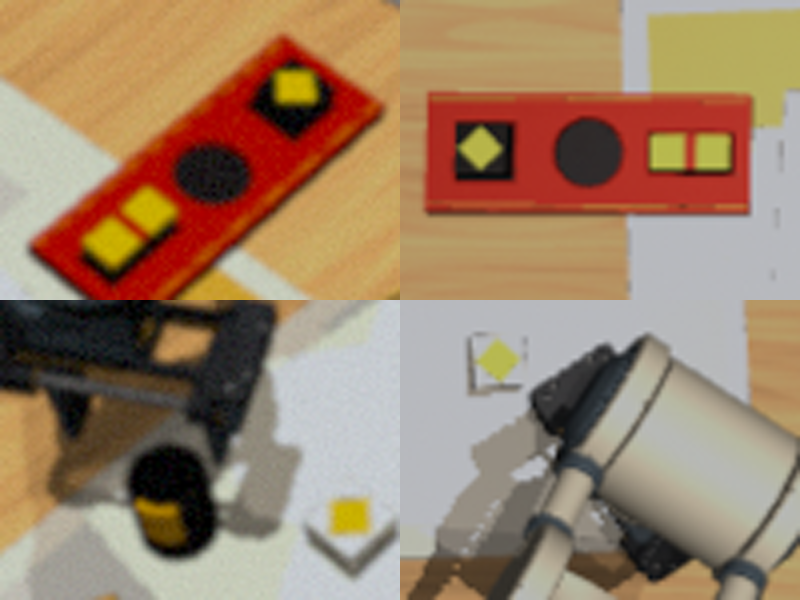

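Picture 8. Both boxes are seated in their nests. The cup under the gripper carries the gold at scene (219,254). The plain cups, at scene (332,321) and (363,286), show none.

Request:
{"name": "step_arm", "arguments": {
  "steps": [
    [100,4,-2,8,0,-0.2,-0.8],
    [100,0,0,12,0,0,0],
    [100,0,0,10,0,0,0],
    [100,0,0,0,0,0,0],
    [100,0,0,0,0,0,0]
  ]
}}

```text
time_s: 18.0
tool_pos: [0.4374, -0.1943, 0.1194]
orientation: [0.001, 0.459, 0.889, 0.0]
ft_force: [0.1, 0.1, 1.0]
opening: 0.091
```

```bash
python3 -c "
from plan import *
plan([.4355,-.1985,.047],down(35))"
```

```text
tot tool mm [-2.3 -4.1 72.4] deg [0.07 0.05 0.42] n 2
[ [100, -1.1, -2.1, 36.2, 0.03, 0.02, 0.21],
[100, -1.2, -2, 36.2, 0.03, 0.02, 0.21] ]
t 18.0 open 0.091 F [0.1 0.1 1. ]
```

Request:
{"name": "step_arm", "arguments": {
  "steps": [
    [100,-2,-3.5,2,0,0,0.4],
    [100,0,0,10,0,0,0],
    [100,0,0,10,0,0,0],
    [100,0,0,0,0,0,0],
    [100,0,0,0,0,0,0]
  ]
}}

```text
time_s: 18.5
tool_pos: [0.4361, -0.1983, 0.0961]
orientation: [0.001, 0.462, 0.887, 0.0]
ft_force: [-0.4, 1.0, 1.0]
opening: 0.0912
```

```bash
python3 -c "
from plan import *
plan([.4355,-.1985,.047],down(35))"
```

```text
tot tool mm [ 0.3 -0.7 49.1] deg [ 0.09  0.1  -0.02] n 2
[ [100, 0.2, -0.4, 24.5, 0.05, 0.05, -0.01],
[100, 0.1, -0.3, 24.5, 0.05, 0.05, -0.01] ]
t 18.5 open 0.0912 F [-0.4  1.   1. ]
```

Request:
{"name": "step_arm", "arguments": {
  "steps": [
    [100,0.2,-0.5,10,0,0,0],
    [100,0,0,14,0,0,0],
    [100,0,0,12,0,0,0],
    [100,0,0,7,0,0,0],
    [100,0,0,3,0,0,0],
    [100,0,0,0,0,0,0]
  ]
}}

```text
time_s: 19.1
tool_pos: [0.436, -0.1988, 0.0471]
orientation: [0.002, 0.462, 0.887, 0.0]
ft_force: [0.5, -0.6, 0.3]
opening: 0.0913
```

```bash
python3 -c "
from plan import *
plan([.4355,-.1985,.047],down(35))"
```

```text
tot tool mm [ 0.5 -0.2  0.1] deg [ 0.11  0.16 -0.02] n 1
[ [100, 0.5, -0.2, 0.1, 0.11, 0.16, -0.02] ]
t 19.1 open 0.0913 F [ 0.5 -0.6  0.3]
```

Request:
{"name": "step_arm", "arguments": {
  "steps": [
    [50,0.4,0,0,0.1,0.1,0],
    [50,0,0,0,0,0,0],
    [50,0,0,0,0,0,0],
    [50,0,0,0,0,0,0],
    [50,0,0,0,0,0,0],
    [50,0,0,0,0,0,0]
  ],
  "squeeze": 25
}}

```text
time_s: 19.7
tool_pos: [0.4364, -0.1988, 0.0484]
orientation: [0.002, 0.462, 0.887, -0.0]
ft_force: [-0.1, 0.2, -1.5]
opening: 0.0585
```

```bash
cat > pres.py <<'E'
from plan import *
# cup in tool at grasp: recorded pose -> cup frame assumed
AZ=-55.
def Rcup(az,el=0):
    a,e=np.radians([az,el]); x=np.array([np.cos(a)*np.cos(e),np.sin(a)*np.cos(e),np.sin(e)]); y=np.array([-np.sin(a),np.cos(a),0]); return R.from_matrix(np.c_[x,y,np.cross(x,y)])
def target(grasp,camyaw,focus,az=AZ,cup=(.4355,-.1985,0),el=25):
    pg,Rg=grasp; Rc=Rcup(az); Rct=Rcup(camyaw+180,el); Rt=Rct*Rc.inv()*Rg
    gc=np.array(cup)+Rc.apply([.030,0,.052]); return np.array(focus)+Rt.apply(Rg.inv().apply(pg-gc)),Rt
E
python3 -c "
from pres import *
import pickle
p,r,o=cur(); pickle.dump((p,r.as_quat()),open('grasp.pkl','wb')); print(p,o['opening'])
t=target((p,r),112,[.648,-.210,.279]); print(t[0],t[1].as_matrix().round(3))"
```

```text
[ 0.43638002 -0.19878353  0.04840236] 0.05853884852948929
[ 0.63915212 -0.1866105   0.26337236] [[-0.339  0.927  0.16 ]
 [ 0.839  0.375 -0.394]
 [-0.425  0.001 -0.905]]
```

Request:
{"name": "step_arm", "arguments": {
  "steps": [
    [45,0,0,-8,0,0,0],
    [45,0,0,-15,0,0,0],
    [45,0,0,-25,0,0,0],
    [45,0,0,-30,0,0,0],
    [45,0,0,-30,0,0,0],
    [45,0,0,-30,0,0,0],
    [45,0,0,-15,0,0,0],
    [45,0,0,0,0,0,0]
  ]
}}

```text
time_s: 20.5
tool_pos: [0.4348, -0.1978, 0.2105]
orientation: [0.001, 0.462, 0.887, -0.0]
ft_force: [0.3, -0.6, -1.4]
opening: 0.0584
```

```bash
cat > go.py <<'E'
from pres import *
import pickle,sys
p,q=pickle.load(open('grasp.pkl','rb'))
def T(cy=112,f=(.648,-.210,.279),**k): return target((p,R.from_quat(q)),cy,f,**k)
E
python3 -c "
from go import *
plan(*T(),n=10,op=45)"
```

```text
tot tool mm [-108.1  173.9  -52.6] deg [  2.83 -24.97  12.77] n 10
[ [45, -10.8, 17.4, -5.3, 0.28, -2.5, 1.28],
[45, -10.6, 17.6, -4.9, 0.28, -2.5, 1.28],
[45, -10.5, 17.8, -4.5, 0.28, -2.5, 1.28],
[45, -10.2, 18, -4.1, 0.28, -2.5, 1.28],
[45, -10, 18.2, -3.8, 0.28, -2.5, 1.28],
[45, -9.8, 18.4, -3.4, 0.28, -2.5, 1.28],
[45, -9.5, 18.6, -3.1, 0.28, -2.5, 1.28],
[45, -9.2, 18.8, -2.8, 0.28, -2.5, 1.28],
[45, -8.9, 19, -2.5, 0.28, -2.5, 1.28],
[45, -8.6, 19.2, -2.2, 0.28, -2.5, 1.28] ]
t 20.5 open 0.0584 F [ 0.3 -0.6 -1.4]
```

Request:
{"name": "step_arm", "arguments": {
  "steps": [
    [45,-5,9,-3,0.2,-1.5,0.7],
    [45,-11,17,-5,0.3,-2.5,1.3],
    [45,-10,18,-5,0.3,-2.5,1.3],
    [45,-10,18,-4,0.3,-2.5,1.3],
    [45,-10,18,-4,0.3,-2.5,1.3],
    [45,-10,18,-3,0.3,-2.5,1.3],
    [45,-9,18,-3,0.3,-2.5,1.3],
    [45,-9,18,-3,0.3,-2.5,1.3],
    [45,-9,18,-2,0.3,-2.5,1.3],
    [45,-5,9,-2,0.2,-1,0.7],
    [45,0,0,0,0,0,0],
    [45,0,0,0,0,0,0]
  ]
}}

```text
time_s: 21.7
tool_pos: [0.6165, -0.1852, 0.2486]
orientation: [0.162, 0.543, 0.816, -0.116]
ft_force: [0.2, 0.1, -1.6]
opening: 0.0586
```

```bash
python3 -c "
from go import *
plan(*T(),op=45)"
```

```text
tot tool mm [-15.1  20.2  -9.9] deg [-0.53 -2.21  0.81] n 1
[ [45, -15.1, 20.2, -9.9, -0.53, -2.21, 0.81] ]
t 21.7 open 0.0586 F [ 0.2  0.1 -1.6]
```

Request:
{"name": "step_arm", "arguments": {
  "steps": [
    [45,-7,9,-5,-0.3,-1,0.4],
    [45,-6,9,-4,-0.2,-1,0.4],
    [45,0,0,0,0,0,0],
    [45,0,0,0,0,0,0],
    [45,0,0,0,0,0,0]
  ]
}}

```text
time_s: 22.2
tool_pos: [0.6365, -0.1869, 0.2623]
orientation: [0.18, 0.547, 0.809, -0.121]
ft_force: [-0.3, 0.1, -1.3]
opening: 0.0587
```

```bash
python3 -c "
from go import *
plan(*T(),op=45)
s=snap('scene','s4');t=snap('top','t4')
# predicted cup and ring, axis overlay
from run3 import ring
pp=[.6963,-.3274,.3385,1.9544,.0092]
W=[]
P,Q,o=cur(); Rg=R.from_quat(q); Rc=Rcup(AZ); c0=np.array([.4355,-.1985,0])
def w(v): return P+Q.apply(Rg.inv().apply(c0+Rc.apply(v)-p))
gold=np.array([w([.03*np.cos(a),.03*np.sin(a),z]) for a,z in [(-.5,.032),(-.5,.052),(-.5,.072),(-.25,.072),(0,.072),(.25,.072),(.5,.072),(.5,.052),(.5,.032),(.25,.032),(0,.032),(-.25,.032)]])
rim=np.array([w([.029*np.cos(a),.029*np.sin(a),.072]) for a in np.linspace(0,6.28,40)])
bot_=np.array([w([.029*np.cos(a),.029*np.sin(a),0]) for a in np.linspace(0,6.28,40)])
print('gold centre',w([.03,0,.052]))
for c,(x,y) in((s,(190,225)),(t,(400,105))):
    k=5; a=cv2.resize(c['color'][y:y+100,x:x+80,::-1],None,fx=k,fy=k,interpolation=cv2.INTER_CUBIC)
    for l,cl in((gold,(0,255,0)),(rim,(255,0,0)),(bot_,(255,0,255)),(ring(pp)[0],(255,255,0))): cv2.polylines(a,[((proj(c,l)-[x-.5,y-.5])*k).round().astype(np.int32)],True,cl,1)
    W.append(a)
cv2.imwrite('pics/v9.png',np.hstack(W))"
```

```text
tot tool mm [-1.1  2.6 -0.7] deg [-0.07 -0.15 -0.08] n 1
[ [45, -1.1, 2.6, -0.7, -0.07, -0.15, -0.08] ]
t 22.2 open 0.0587 F [-0.3  0.1 -1.3]
gold centre [ 0.64516724 -0.21034307  0.27778866]
```

View pics/v9.png

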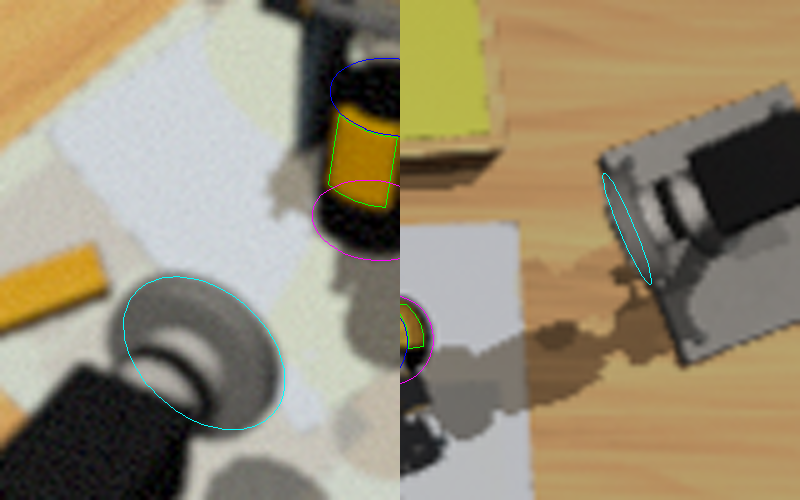

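```bash
python3 -c "
from go import *
from fit import hullmask
from scipy.optimize import minimize
s=load('scene0');t=load('top0')
for z in(0,.01):
  A=[onz(t,(430+x/4-100,105+y/4),z) for x,y in((442,128),(508,292),(655,232),(590,68))]
  for i in range(4):
    d=A[(i+1)%4]-A[i]; print(i,np.linalg.norm(d).round(3),np.degrees(np.arctan2(d[1],d[0])).round(1),A[i].round(3))
s=load('s4');t=load('t4'); P,Q,o=cur(); Rg=R.from_quat(q); Rc=Rcup(AZ); c0=np.array([.4355,-.1985,0])
def w(v): return P+Q.apply(Rg.inv().apply(c0+Rc.apply(v)-p))
for nm,c,lo in(('s',s,.032),('t',t,.032)):
  u=proj(c,[w([.03,0,.052])])[0]; x,y=(u-14).astype(int); im=c['color'][y:y+28,x:x+28].astype(float)
  m=np.clip((im[...,0]-im[...,2]-60)/60+.5,0,1)*(im[...,0]>1.2*im[...,2]+20)
  n,l,st,ce=cv2.connectedComponentsWithStats((m>.5).astype(np.uint8)); i=min([i for i in range(1,n) if st[i,4]>15],key=lambda i:np.hypot(*(ce[i]-14))); m=m*cv2.dilate((l==i).astype(np.uint8),np.ones((3,3)))
  print(nm,u,'gold mask',st[i],ce[i]+[x,y])
  for dps in(-6,-3,0,3,6):
    def f(d):
      pts=[w([.029*np.cos(a),.029*np.sin(a),z]) for a in np.radians(dps)+np.linspace(-.5,.5,9) for z in(lo,.072)]
      pts+= [w([.025*np.cos(a),.025*np.sin(a),.072]) for a in np.radians(dps)+np.linspace(-.5,.5,9)] if nm=='t' else []
      M=hullmask(c,pts,x-d[0],y-d[1],28,28); return np.abs(M-m).sum()/m.sum()
    r=minimize(f,[0,0],method='Nelder-Mead',options=dict(initial_simplex=[[0,0],[1,0],[0,1]])); print(dps,r.x.round(2),round(r.fun,3))
"
```

```text
0 0.166 -158.2 [ 0.813 -0.403  0.   ]
1 0.15 -66.6 [ 0.658 -0.465  0.   ]
2 0.166 21.0 [ 0.718 -0.603  0.   ]
3 0.152 113.4 [ 0.873 -0.543  0.   ]
0 0.165 -158.2 [ 0.81  -0.401  0.01 ]
1 0.149 -66.6 [ 0.657 -0.462  0.01 ]
2 0.165 21.0 [ 0.716 -0.599  0.01 ]
3 0.151 113.4 [ 0.871 -0.539  0.01 ]
s [261.16590562 257.55843721] gold mask [  8   3  16  21 261] [262.39463602 256.31800766]
-6 [ 0.63 -0.43] 0.354
-3 [-0.22 -0.05] 0.337
0 [0.28 0.06] 0.322
3 [0.37 0.44] 0.309
6 [-0.42  0.33] 0.299
t [402.04470281 169.16074027] gold mask [ 9 10  8 10 48] [400.60416667 169.16666667]
-6 [ 0.11 -1.05] 0.159
-3 [ 0.19 -0.55] 0.141
0 [ 0.29 -0.23] 0.141
3 [ 0.43 -0.09] 0.146
6 [ 0.47 -0.06] 0.163
```

```bash
python3 -c "
from go import *
plan(*T(f=(.6487,-.2098,.279)),op=45)"
```

```text
tot tool mm [-1.3  3.4 -0.7] deg [-0.08 -0.15 -0.08] n 1
[ [45, -1.3, 3.4, -0.7, -0.08, -0.15, -0.08] ]
t 22.3 open 0.0581 F [-0.  -0.1 -1.6]
```

Request:
{"name": "step_arm", "arguments": {
  "steps": [
    [45,-1.2,3,-0.6,-0.1,-0.1,-0.1],
    [45,0,0,0,0,0,0],
    [45,0,0,0,0,0,0],
    [45,0,0,0,0,0,0],
    [45,0,0,0,0,0,0]
  ]
}}

```text
time_s: 22.8
tool_pos: [0.6393, -0.1866, 0.2632]
orientation: [0.18, 0.546, 0.809, -0.121]
ft_force: [-0.2, 0.6, -1.9]
opening: 0.0586
```

```bash
python3 -c "
from go import *
plan(*T(f=(.6487,-.2098,.279)),op=45)
s=snap('scene','s5');t=snap('top','t5')
def cr(c,x,y,w,h,k): return cv2.resize(c['color'][y:y+h,x:x+w,::-1],(int(w*k),int(h*k)),interpolation=cv2.INTER_CUBIC)
cv2.imwrite('pics/v10.png',np.hstack([cr(s,150,140,260,240,1.5),cr(t,220,100,260,240,1.5)]))
print(bot.observe()['qvel'].round(4))"
```

```text
tot tool mm [-0.1  0.6 -0.2] deg [ 0.01 -0.07  0.03] n 1
[ [45, -0.1, 0.6, -0.2, 0.01, -0.07, 0.03] ]
t 22.8 open 0.0586 F [-0.2  0.6 -1.9]
[ 0.0006 -0.0008 -0.      0.0003  0.0005  0.0017]
```

View pics/v10.png

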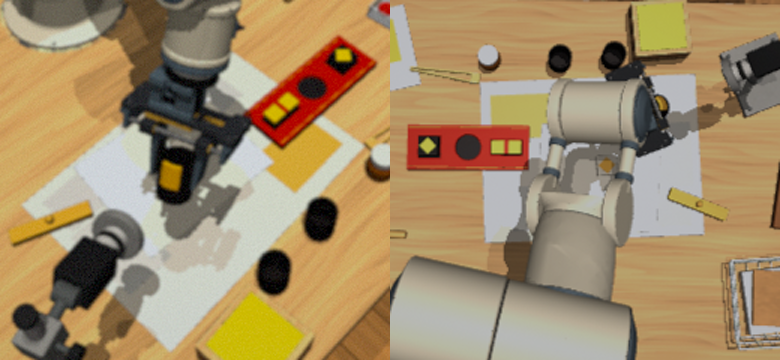

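Picture 10. Both boxes are still in the tray, nothing else has moved, and the cup is held facing the lens. I'll hold for a second, then hand in.

Request:
{"name": "step_arm", "arguments": {
  "steps": [
    [45,0,0.5,0,0,0,0],
    [45,0,0,0,0,0,0],
    [45,0,0,0,0,0,0],
    [45,0,0,0,0,0,0],
    [45,0,0,0,0,0,0],
    [45,0,0,0,0,0,0],
    [45,0,0,0,0,0,0],
    [45,0,0,0,0,0,0],
    [45,0,0,0,0,0,0],
    [45,0,0,0,0,0,0]
  ]
}}

```text
time_s: 23.9
tool_pos: [0.6398, -0.1864, 0.2632]
orientation: [0.18, 0.546, 0.809, -0.121]
ft_force: [0.1, 0.4, -1.3]
opening: 0.058
```

```bash
python3 -c "
from go import *
plan(*T(f=(.6487,-.2098,.279)),op=45)
print(bot.job_done())"
```

```text
tot tool mm [-0.1  0.1 -0.2] deg [ 0.   -0.07  0.03] n 1
[ [45, -0.1, 0.1, -0.2, 0, -0.07, 0.03] ]
t 23.9 open 0.058 F [ 0.1  0.4 -1.3]
the job is handed in; nothing more can be done
None
```

The square and oblong boxes are seated lid up in their nests. I handed the job in at 23.9 s with the gilded cup still held in the air in front of the inspection camera.

- **Boxes:** both went down to within about 1 mm of the nest floors without resistance. The later pictures show them sitting square in the nests.
- **Cup:** it was gripped across its y axis, clear of the gold, and tipped back 25°. At the end the arm was within 0.3 mm and 0.1° of the computed pose, and holding still. The two views put the gold panel within about 1 mm of where I predicted it.
- **Other things:** the last pictures show nothing else moved. Wrist force readings stayed around 2 N.

Some things are less certain or disagreed:
- **Focus height:** the ring fit first gave 0.282 m, just above the stated 0.28 m limit. I used 0.279 m, so the focus point is probably good to 2–3 mm.
- **Facing direction:** the camera heading (112°) agreed with its base plate to about 1°. The panel's direction on the cup is known to about 3°.
- **Tray fit:** the tray outline differed by about 5 mm between the two views, but fitting the nests themselves agreed to within 0.3 mm, and I used that.

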